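# Load a coupling hub into an adjustable drilling nest

### The job

Load the steel coupling hub into the drilling nest: set it down flat, boss up, on the nest's aluminium plate between the two locating pins and the raised red-gripped keeper, and nudge it gently along the plate until its flange is fully home against both pins. Then swing the keeper down until it is fully shut behind the flange, and leave the hub locked there. Light finger pressure only, about a kilo at most, so that pins and flange are not bruised; leave the other things on the bench where they are.

Things in the scene. Friction and masses are not known exactly. Their poses are not given: they have to be found in the camera images.
- hub: Loose turned steel coupling hub, about 0.4 kg: round flange 66 mm in diameter, 14 mm thick, with a central round boss 36 mm in diameter standing 24 mm above it (38 mm in all). Origin: centre of the flange's underside; z up along the boss. Grasp it by the boss. It takes about 1 to 3 N to slide it on the nest's plate; more than that means that it has met a pin.
- nest: Drilling nest, fixed. Origin on the bench under the seat; x: direction in which the hub is pushed home (away from the robot), y left, z up. Steel base 240 x 130 mm (x -155 to +85), rails to z 16 mm. On it an aluminium plate, x -125 to +53, y +-56 mm, top at z 18 mm, carrying pins and keeper. The plate is clamped up to 14 mm either way along x from its middle setting; this is NOT measured.
- seat_mid (a point): Point on the nest's base, axes as the nest: where the centre of the underside of a fully home hub comes with the plate at its middle setting. The true place lies up to 14 mm from it, either way along the nest's x, and has to be found by feel. A hub set down 18 mm to -x of this point is clear of pins and raised keeper at every setting.
- pins_mid (a point): Point on the nest's base, axes as the nest, at plate-top height: midway between the two steel locating pins with the plate at its middle setting (really up to 14 mm off along x). The pins stand 31 mm to either side (y), are 10 mm in diameter and 12 mm tall: 2 mm lower than the top of a loaded flange.
- hinge_mid (a point): Point on the nest's base, axes as the nest: middle of the keeper's hinge axis (along y, 99 mm behind the seat, 12 mm above the plate) at the plate's middle setting (really up to 14 mm off along x). The keeper is a 20 mm wide lever; shut, it lies level toward +x: from the hinge, red grip at 17 to 57 mm with its top 14 mm up, wedge nose at 57 to 66 mm reaching 7 mm below the hinge.
- keeper (a joint): Keeper angle, rad: 0 shut, grows as raised, at most 1.65; starts at 1.4 to 1.6, about upright, tip 96 mm above the bench. Stays where left (friction 0.06 N m); push the red grip from its -x side, over and down, with closed fingers. Shut, its nose is 0.4 mm behind a home hub's flange; it can draw the hub in by 2 mm, but lands on the flange (near 0.14 rad) if the hub is farther from the pins.
- bearing: Bystander, to be left alone: ball bearing, 40 mm in diameter, 12 mm high.
- bolt: Bystander, to be left alone: steel hex bolt with nut, 68 mm long, lying.
- screw_jar: Bystander, to be left alone: white jar with a red lid, 63 mm in diameter, 87 mm high.
- duct_tape: Bystander, to be left alone: roll of grey tape, 99 mm in diameter, 48 mm high.
There are look-alikes about, which are no part of the job. Leave any brown look-alike of the hub alone.

How it is judged (in metres and radians):
On the way:
1. the hub rests flat on the nest's plate with its flange home against both pins (no gap over 1.5 mm at either) while the keeper is still raised (horizontal distance between hub and left_pin below 0.0395 m and horizontal distance between hub and right_pin below 0.0395 m and z of hub in the frame of nest below 0.02 m and angle between hub's own z axis and vertical below 0.06 rad and value of joint keeper above 0.5 rad), for 0.2 s.
At the end, for the whole second after the job is handed in: the keeper is shut (within 0.06 rad) behind the hub, which lies flat on the nest's plate (within 2 mm and 0.06 rad, boss up), its flange against both pins (no gap over 1.5 mm), at rest (value of joint keeper below 0.06 rad and horizontal distance between hub and left_pin below 0.0395 m and horizontal distance between hub and right_pin below 0.0395 m and z of hub in the frame of nest below 0.02 m and angle between hub's own z axis and vertical below 0.06 rad and linear speed of hub below 0.01 m/s); the robot touches nothing.
It fails at once if the hub is pressed against a locating pin with more than 12 N (both pins together: a push of about 14 N) (contact force between hub and left_pin above 12 N or contact force between hub and right_pin above 12 N).
It fails at once if the hub is dropped, slammed or forced on the nest (plate, pins or keeper) with more than 60 N in all (contact force between hub and nest above 60 N).
It fails at once if a loose thing near the work (bearing, hex bolt, screw jar, duct tape) is moved by more than 20 mm (distance of any of bearing, bolt, screw_jar, duct_tape from where it was at the start of the episode above 0.02 m).
It also fails if it takes over 64 s, if anything falls off the work surface, if the arm or the gripper's body presses on something with over 40 N, if the wrist force passes 120 N, or if a joint passes its speed limit or range.

### The arm

A 6-joint arm with a two-finger parallel gripper is mounted at the origin on a cart in front of the work surface, level with it; the furniture and walls round the work are solid. World frame = base frame: x ahead of the robot, y to its left, z up, the work surface at z = 0. Lengths are in mm, angles in degrees, forces in N, time in s.
With the tool pointing down it reaches from about 275 to 825 mm from the base axis. Payload 4.9 kg.
Tool frame: the origin (TCP) lies midway between the tips of the shut fingers; the grasp point (between the pads) lies 19 mm behind it; z points along the fingers, y is the line along which they close (so a half turn about z gives the same grasp; the last joint's range is limited). The gripper opens to 85 mm and grips with 20 to 120 N. Pads are 22 mm wide; open, the fingers measure 114 mm over their backs; the gripper's body (76 mm by 85 mm) begins 54 mm behind the grasp point. The pads swing forward as they close: fully open they stand 13 mm farther back than shut.
Start: joints at [-76.845, 18.69, -11.035, 60.275, 0, 82.311], TCP at [195.718, -514.017, 231.281] pointing down, gripper open.
Joint ranges: [-152.03, 152.03], [-55.5, 102.48], [-74.3, 77.21], [-110.64, 120.58], [-84.22, 78.4], [-180, 180]. Speed limits (degrees/s): [147.25, 147.25, 180, 180, 180, 180].

### API

Orientations are given as a 3x3 rotation matrix whose columns are the frame's x, y, z axes.
In Python, from station import manip gives the robot as it stands.
- The arm moves only by the tool arm_command, never from a script. Its argument "deltas" is a list of rows, each a list of 7 numbers: the shift along the tool's x, y, z in m, then the turn, a rotation vector about the tool's x, y, z in rad, then the opening, from -1 (shut) to 1 (fully open). In form: [[dx, dy, dz, ax, ay, az, fingers], ...]. A call has 1 to 8 rows; each row is the pose to reach, as a shift and turn from the pose commanded when the call began, along the tool's axes at that moment; what a row does not reach only later rows make up. A row lasts 1/8 s, in which the tool goes at most 62.5 mm and 10.7 degrees, less where a joint would pass 70% of its speed; a pose out of reach is approached as far as the arm can. A call with a gripper value outside its range is refused whole. The fingers move at their own pace and stop on an object; "newtons" is the grip in N (left out, the last holds). Time passes only in rows, so rows that repeat a pose let the fingers close. It gives the time, the measured TCP pose, the force, the opening and the grip force at its end, in the units of the state.
- manip.get_state(): the state, without advancing time (a new reading comes with each control period).
- manip.camera(name): name is "side" or "top"; returns the picture (400x640x3 uint8, blue, green, red); there is no depth.
- manip.camera_info(name): a dict with "vfov" (degrees; the focal length in pixels is half the picture's height over the tangent of half this angle, whatever the lens; pixels are square), "cx", "cy" (the principal point, pixels), "extrinsics" (4x4, takes a point from camera to world coordinates). Camera axes: x right, y up, looking along -z (the intrinsics and any distortion apply to the point x, -y, -z); pixel columns grow to the right and rows downward; lengths in mm; the calibration is good to about 2 mm. A picture is of the moment at which its call begins. camera_info takes no time and is no camera call.
- manip.sign_off(): hands the job in; it is judged then, once.
The state is a dict: "time": time; "joint_positions": joint angles; "qd": joint speeds; "joint_torque": joint torques, N m; "tcp_pos": TCP position; "eef_rot": TCP orientation; "contact_force": force on the tool from outside, world axes, zero at the start; "ft_torque": the same for the moment, N m; "gripper_width": finger opening in mm; "grasp_force": force on a finger pad.
Only numpy, scipy, OpenCV 4.12 (cv2) and the standard library are available. Lean on these libraries where they do the work, as an engineer would, in place of code of your own. Each camera call takes 0.05 s, during which the arm holds its last target. There are 200 camera calls.

## Working session

There is one attempt and no reset: what is moved stays moved. The work goes in short steps, Python scripts to look and compute and a tool call to move; the robot and the scene stay as the last step left them, time stands still between calls to the robot, and variables do not carry over. Pictures are saved under pics/ and viewed, at most 10 in all, crops included, and the job is handed in when it is done.

Besides the shell and the picture viewer there is one more tool, called after "Emit:" in YAML: its name, and indented under it one key for each argument. arm_command: Moves the arm, as the interface text tells. Its arguments: {"type":"object","properties":{"deltas":{"type":"array"},"newtons":{"type":"number"}},"required":["deltas"]}

```bash
ls; mkdir -p pics; python3 - <<'E'
from station import manip
import cv2
for n in("side","top"):
    cv2.imwrite(f"pics/{n}0.png",manip.camera(n)); print(n,manip.camera_info(n))
s=manip.get_state(); print({k:s[k] for k in("time","tcp_pos","eef_rot","contact_force","gripper_width")})
E
```

```text
pics
side {'vfov': 55.030055100519, 'cx': 325.62744624410817, 'cy': 195.85152969227317, 'extrinsics': array([[ 9.93040255e-01,  4.36670575e-02, -1.09381173e-01,
         4.73200706e+02],
       [-1.16193389e-01,  5.14951844e-01, -8.49307774e-01,
        -7.56586229e+02],
       [ 1.92392651e-02,  8.56106177e-01,  5.16441733e-01,
         4.98333170e+02],
       [ 0.00000000e+00,  0.00000000e+00,  0.00000000e+00,
         1.00000000e+00]])}
top {'vfov': 57.15351448394984, 'cx': 319.6591451106667, 'cy': 201.713732588595, 'extrinsics': array([[-1.25572348e-02,  9.93076152e-01, -1.16799283e-01,
         4.82452180e+02],
       [-9.99885112e-01, -1.14790538e-02,  9.89918412e-03,
        -1.61468337e+01],
       [ 8.48989842e-03,  1.16910171e-01,  9.93106205e-01,
         1.04558420e+03],
       [ 0.00000000e+00,  0.00000000e+00,  0.00000000e+00,
         1.00000000e+00]])}
{'time': 0.1, 'tcp_pos': array([ 195.58126488, -513.49324178,  230.60477005]), 'eef_rot': array([[ 9.34565799e-01,  3.55790168e-01, -3.51885125e-04],
       [ 3.55790285e-01, -9.34564630e-01,  1.49191815e-03],
       [ 2.01950418e-04, -1.51949299e-03, -9.99998825e-01]]), 'contact_force': array([-0.35157096,  0.21168173,  0.19351166]), 'gripper_width': 85.36832476702858}
```

View pics/side0.png

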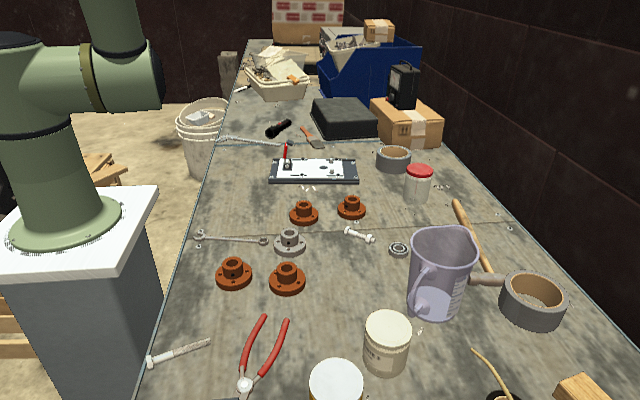

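View pics/top0.png

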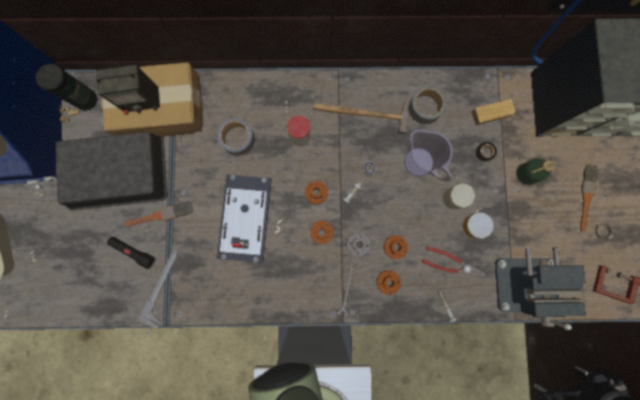

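The side view shows one grey hub at about (290,242) and four brown look-alikes at (304,212), (351,207), (233,272) and (287,278). In the top view the grey one is at (359,243). The steel hub has to be the grey one. The nest is at side (314,170) and top (245,218), with the keeper grip near top (240,243). I'll confirm with an enlarged crop.

```bash
python3 - <<'E'
import cv2,numpy as np
s=cv2.imread("pics/side0.png");t=cv2.imread("pics/top0.png")
def c(im,x,y,w,h,W,H): return cv2.resize(im[y:y+h,x:x+w],(W,H),interpolation=cv2.INTER_CUBIC)
a=np.hstack([c(s,262,222,60,40,400,267),c(t,329,223,60,40,400,267)])
b=np.hstack([c(s,262,138,100,52,400,208+125-125),np.zeros((208,0,3),np.uint8)])
n=c(t,210,168,66,100,220,333); b=cv2.copyMakeBorder(b,0,125,0,0,cv2.BORDER_CONSTANT)
b=np.hstack([b,cv2.resize(n,(400,333)) if 0 else cv2.copyMakeBorder(n,0,0,0,180,cv2.BORDER_CONSTANT)])
cv2.imwrite("pics/crop1.png",np.vstack([a,b]))
E
```

```text
(no output)
```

View pics/crop1.png

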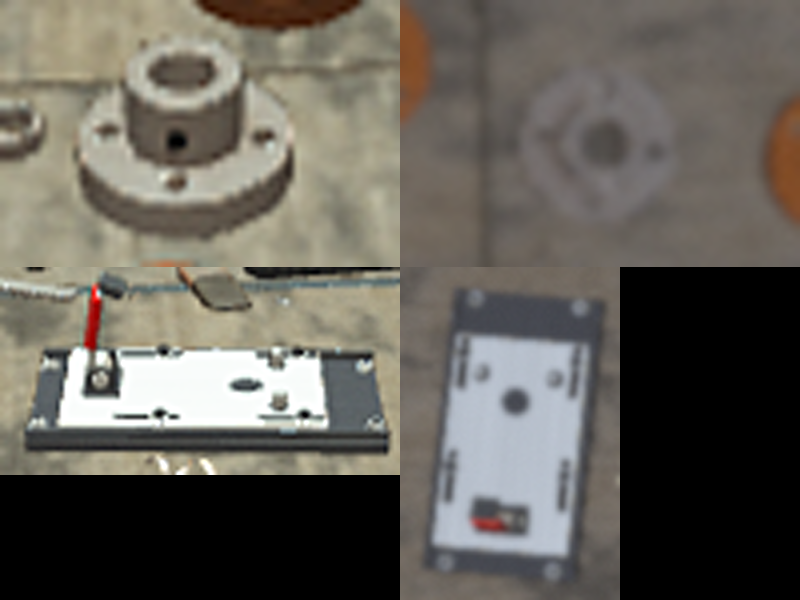

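The crop confirms it: the grey turned flange with a boss at the upper left is the hub. The lower row shows the white plate with two pins at the far (+x) end and the keeper upright at the near end. Next I'll measure.

```bash
cat > h.py <<'E'
import cv2,numpy as np
from station import manip
I={n:manip.camera_info(n) for n in("side","top")}
def ray(n,u,v):
    i=I[n];f=200/np.tan(np.radians(i["vfov"]/2));u=np.asarray(u,float);v=np.asarray(v,float)
    d=np.stack([(u-i["cx"])/f,-(v-i["cy"])/f,-np.ones_like(u)],-1)@i["extrinsics"][:3,:3].T
    return i["extrinsics"][:3,3],d
def pl(n,u,v,z):
    o,d=ray(n,u,v); return o+d*((z-o[2])/d[...,2])[...,None]
def tri(a,b):
    (o,d),(p,e)=ray("side",*a),ray("top",*b)
    s=np.linalg.lstsq(np.stack([d,-e],1),p-o,rcond=None)[0]
    x,y=o+d*s[0],p+e*s[1]; return (x+y)/2,np.linalg.norm(x-y)
E
python3 - <<'E'
from h import *
np.set_printoptions(precision=1,suppress=True)
im={n:cv2.imread(f"pics/{n}0.png") for n in I}
roi={"side":(262,138,100,52),"top":(210,168,66,100)}
for n,(x,y,w,h) in roi.items():
    g=cv2.cvtColor(im[n],cv2.COLOR_BGR2GRAY)[y:y+h,x:x+w]
    k=4; G=cv2.resize(g,None,fx=k,fy=k,interpolation=cv2.INTER_CUBIC)
    for nm,z,M in(("plate",18,G>(185 if n=="side" else 150)),("base",16,G<85)):
        M=cv2.morphologyEx(M.astype(np.uint8),cv2.MORPH_OPEN,np.ones((5,5)))
        c=max(cv2.findContours(M,cv2.RETR_EXTERNAL,cv2.CHAIN_APPROX_NONE)[0],key=cv2.contourArea)[:,0]
        P=pl(n,x+(c[:,0]+.5)/k-.5,y+(c[:,1]+.5)/k-.5,z)[:,:2]
        (cc,sz,a)=cv2.minAreaRect(P.astype(np.float32)); print(n,nm,np.array(cc),np.array(sz),round(a,1))
        if nm=="plate": print(cv2.boxPoints((cc,sz,a)).ravel())
    hsv=cv2.cvtColor(im[n],cv2.COLOR_BGR2HSV)[y:y+h,x:x+w]
    r=((hsv[...,0]<8)|(hsv[...,0]>172))&(hsv[...,1]>130)&(hsv[...,2]>60)
    ys,xs=np.nonzero(r); print("red",xs.min()+x,xs.max()+x,ys.min()+y,ys.max()+y,len(xs))
def cr(n,X,Y,x,y,k): return (x+(X+.5)/k-.5,y+(Y+.5)/k-.5)
k=20/3
print("boss top side z38",pl("side",*cr("s",184,70,262,222,k),38),"flange top",pl("top",*cr("t",197,145,329,223,k),14),"bosshole",pl("top",*cr("t",205,143,329,223,k),38))
print(tri(cr("s",184,70,262,222,k),cr("t",205,143,329,223,k)))
k=10/3
for p in((82,106),(155,112)): print("pin top",pl("top",*cr("t",*p,210,168,k),30))
for p in((75,32),(180,41),(45,294),(152,303)): print("screw top",pl("top",*cr("t",*p,210,168,k),18))
k=4
for p in((278,353-267),(279,395-267)): print("pin side top",pl("side",*cr("t",*p,262,138,k),30))
for p in((53,353-267),(365,367-267),(376,421-267),(42,422-267)): print("screw side",pl("side",*cr("t",*p,262,138,k),18))
E
```

```text
side plate [549.8 188.5] [120.8 178.7] 84.4
[455.  137.1 632.8 119.8 644.5 240.  466.7 257.3]
side base [552.7 112.9] [ 30. 237.] 84.5
red 283 286 142 158 42
top plate [552.  188.6] [111.5 177.5] 84.6
[458.4 141.6 635.1 124.7 645.7 235.7 469.  252.5]
top base [553.6 171.7] [267.9 136.9] 2.6
red 233 240 244 246 21
boss top side z38 [ 481.6 -132.8   38. ] flange top [ 482.7 -132.4   14. ] bosshole [ 483.5 -133.    38. ]
(array([ 482.5, -132.9,   38.1]), np.float64(1.824008828656284))
pin top [611.  211.2  30. ]
pin top [605.2 150.4  30. ]
screw top [676.  220.8  18. ]
screw top [667.2 131.6  18. ]
screw top [455.7 242.2  18. ]
screw top [447.2 153.6  18. ]
pin side top [611.  210.7  30. ]
pin side top [603.4 146.7  30. ]
screw side [453.7 247.7  18. ]
screw side [673.2 208.1  18. ]
screw side [666.2 127.4  18. ]
screw side [446.2 143.7  18. ]
```

Both views agree. The hub is at (482.6, -132.7); its triangulated boss top is at z 38.1, as it should be. The nest yaw is about -5.5°, the plate measures 178 x 112 mm, and it is set about 9 mm toward the robot. That puts the home seat near (587, 184). I'll move above the hub.

Emit:
arm_command:
  deltas:
    - [0.05,-0.03,0,0,0,0.1,1]
    - [0.1,-0.063,0.01,0,0,0.2,1]
    - [0.15,-0.095,0.02,0,0,0.3,1]
    - [0.2,-0.126,0.03,0,0,0.4,1]
    - [0.25,-0.157,0.05,0,0,0.459,1]
    - [0.3,-0.188,0.07,0,0,0.459,1]
    - [0.35,-0.22,0.08,0,0,0.459,1]
    - [0.4037,-0.2538,0.08,0,0,0.459,1]
  newtons: 40

```text
time: 1.1
tcp_pos: [482.2, -132.0, 150.2]
eef_rot: [[0.995, -0.095, -0.002], [-0.095, -0.995, 0.001], [-0.002, -0.0, -1.0]]
contact_force: [-0.0, -0.4, 0.2]
gripper_width: 85.5
grasp_force: 0.0
```

Emit:
arm_command:
  deltas:
    - [0,0.0005,0.05,0,0,0,1]
    - [0,0.0005,0.1,0,0,0,1]
    - [0,0.0005,0.125,0,0,0,1]
    - [0,0.0005,0.131,0,0,0,1]
    - [0,0.0005,0.131,0,0,0,0]
    - [0,0.0005,0.131,0,0,0,-1]
    - [0,0.0005,0.131,0,0,0,-1]
    - [0,0.0005,0.131,0,0,0,-1]
  newtons: 40

```text
time: 2.1
tcp_pos: [483.1, -134.8, 21.7]
eef_rot: [[0.995, -0.095, 0.002], [-0.095, -0.995, -0.001], [0.002, 0.0, -1.0]]
contact_force: [-0.6, 1.3, 5.4]
gripper_width: 34.0
grasp_force: 39.6
```

Emit:
arm_command:
  deltas:
    - [0,0,0,0,0,0,-1]
    - [0,0,0,0,0,0,-1]

```text
time: 2.35
tcp_pos: [483.1, -134.7, 21.7]
eef_rot: [[0.995, -0.095, 0.002], [-0.095, -0.995, -0.001], [0.002, 0.0, -1.0]]
contact_force: [-1.0, 0.7, 5.6]
gripper_width: 34.4
grasp_force: 39.5
```

Gripped; next I'll lift and check.

Emit:
arm_command:
  deltas:
    - [0,0,-0.02,0,0,0,-1]
    - [0,0,-0.06,0,0,0,-1]
    - [0,0,-0.11,0,0,0,-1]
    - [0,0,-0.113,0,0,0,-1]
    - [0,0,-0.113,0,0,0,-1]

```text
time: 2.98
tcp_pos: [481.7, -134.3, 133.1]
eef_rot: [[0.995, -0.095, 0.0], [-0.095, -0.995, -0.0], [0.0, 0.0, -1.0]]
contact_force: [-0.3, 0.0, -4.0]
gripper_width: 33.7
grasp_force: 40.9
```

Emit:
arm_command:
  deltas:
    - [0.008,-0.045,0,0,0,0,-1]
    - [0.016,-0.095,0,0,0,0,-1]
    - [0.025,-0.145,0,0,0,0,-1]
    - [0.034,-0.195,0,0,0,0,-1]
    - [0.042,-0.245,0,0,0,0,-1]
    - [0.05,-0.29,0,0,0,0,-1]
    - [0.055,-0.32,0,0,0,0,-1]
    - [0.0562,-0.3274,0,0,0,0,-1]

```text
time: 3.98
tcp_pos: [566.2, 85.4, 133.1]
eef_rot: [[1.0, -0.003, -0.002], [-0.003, -0.999, 0.047], [-0.002, -0.047, -0.999]]
contact_force: [-0.2, -0.2, -2.2]
gripper_width: 33.8
grasp_force: 41.2
```

Emit:
arm_command:
  deltas:
    - [0,0,0,0,0,0,-1]
    - [0,0,0.02,0,0,0,-1]
    - [0,0,0.04,0,0,0,-1]
    - [0,0,0.06,0,0,0,-1]
    - [0,0,0.06,0,0,0,-1]

```text
time: 4.6
tcp_pos: [563.9, 86.9, 72.1]
eef_rot: [[1.0, -0.001, -0.006], [-0.001, -0.999, 0.048], [-0.006, -0.048, -0.999]]
contact_force: [-0.1, -0.5, -2.3]
gripper_width: 33.9
grasp_force: 41.1
```

```bash
python3 - <<'E'
from h import *
s=manip.get_state(); print(s["tcp_pos"],s["contact_force"])
a=manip.camera("side"); b=manip.camera("top")
def c(im,x,y,w,h,W,H): return cv2.resize(im[y:y+h,x:x+w],(W,H),interpolation=cv2.INTER_CUBIC)
cv2.imwrite("pics/c2.png",np.hstack([c(a,262,110,120,80,480,320),c(b,210,168,66,80,264,320)]))
E
```

```text
[563.923276    86.92116926  72.0739314 ] [-0.09335032 -0.51552325 -2.3174032 ]
```

View pics/c2.png

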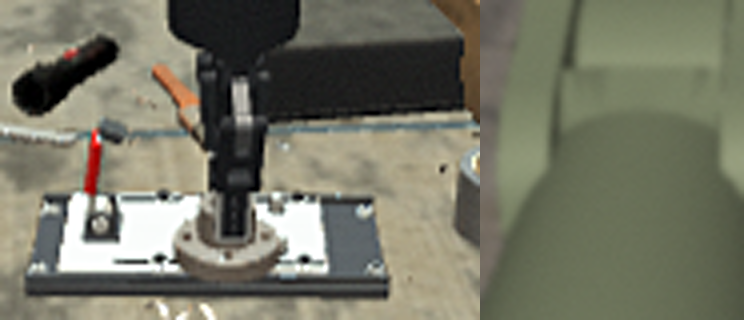

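The image shows the hub held over the near side of the nest with the keeper upright. The arm stopped 100 mm short in y and tilted, so I'll check the joints.

```bash
python3 - <<'E'
from h import *
np.set_printoptions(precision=3,suppress=True)
s=manip.get_state(); print(s["joint_positions"],s["qd"],s["joint_torque"],s["ft_torque"]); print(s["eef_rot"])
E
```

```text
[ -0.102  29.484 -19.594  41.045   2.74  179.942] [ 0.166 -0.671  0.87  -0.164  0.016 -0.053] [ -0.001 -50.178  21.905   0.092   0.196   0.   ] [-0.06  -0.052  0.038]
[[ 1.    -0.001 -0.002]
 [-0.001 -0.999  0.048]
 [-0.002 -0.048 -0.999]]
```

Joint 6 is at its limit (180°). I'll use the equivalent half-turn grasp: raise, then turn back by 180°.

Emit:
arm_command:
  deltas:
    - [0,-0.001,-0.02,0,0,-0.18,-1]
    - [0,-0.002,-0.04,0,0,-0.36,-1]
    - [0,-0.003,-0.06,0,0,-0.54,-1]
    - [0,-0.003,-0.06,0,0,-0.72,-1]
    - [0,-0.003,-0.06,0,0,-0.9,-1]
    - [0,-0.003,-0.06,0,0,-1.08,-1]
    - [0,-0.003,-0.06,0,0,-1.26,-1]
    - [0,-0.003,-0.06,0,0,-1.44,-1]

```text
time: 5.7
tcp_pos: [566.5, 87.4, 134.9]
eef_rot: [[0.125, 0.992, 0.0], [0.991, -0.125, 0.048], [0.047, -0.006, -0.999]]
contact_force: [0.7, -0.2, -2.8]
gripper_width: 34.0
grasp_force: 41.2
```

Emit:
arm_command:
  deltas:
    - [0,0,0,0,0,-0.18,-1]
    - [0,0,0,0,0,-0.36,-1]
    - [0,0,0,0,0,-0.54,-1]
    - [0,0,0,0,0,-0.72,-1]
    - [0,0,0,0,0,-0.9,-1]
    - [0,0,0,0,0,-1.08,-1]
    - [0,0,0,0,0,-1.26,-1]
    - [0,0,0,0,0,-1.44,-1]

```text
time: 6.7
tcp_pos: [566.5, 87.4, 134.9]
eef_rot: [[-0.967, 0.253, -0.0], [0.253, 0.966, 0.048], [0.012, 0.046, -0.999]]
contact_force: [0.5, 0.6, -3.9]
gripper_width: 34.0
grasp_force: 41.2
```

```bash
cat >> h.py <<'E'
from scipy.spatial.transform import Rotation as Ro
c_,s_=np.cos(np.radians(5.5)),np.sin(np.radians(5.5))
RT=np.array([[-c_,s_,0],[s_,c_,0],[0,0,-1.]])  # tool x = -nest x, y = nest y
NX=np.array([c_,-s_,0]);NY=np.array([s_,c_,0])
def W(l,t,z): return l*NX+t*NY+np.array([0,0,z])
def plan(p):
    s=manip.get_state();R=s["eef_rot"]
    print("shift m",np.round(R.T@(p-s["tcp_pos"])/1000,4),"turn",np.round(Ro.from_matrix(R.T@RT).as_rotvec(),3))
def st():
    s=manip.get_state();p=s["tcp_pos"];f=s["contact_force"]
    print("t",round(s["time"],2),"long,lat,z",np.round([p@NX,p@NY,p[2]],1),"F",np.round([f@NX,f@NY,f[2]],1),"w",round(s["gripper_width"],1),"j6",round(s["joint_positions"][5],1))
E
python3 -c "
from h import *
st();plan(W(548.5,239.8,133))"
```

```text
t 6.7 long,lat,z [555.5 141.3 134.9] F [ 0.4  0.6 -3.9] w 34.0 j6 14.6
shift m [0.0226 0.0959 0.0066] turn [ 0.047 -0.008 -0.16 ]
```

Emit:
arm_command:
  deltas:
    - [0.006,0.025,0.002,0.012,-0.002,-0.04,-1]
    - [0.012,0.055,0.004,0.025,-0.004,-0.08,-1]
    - [0.018,0.08,0.006,0.037,-0.006,-0.12,-1]
    - [0.0226,0.0959,0.0066,0.047,-0.008,-0.16,-1]
    - [0.0226,0.0959,0.0066,0.047,-0.008,-0.16,-1]
    - [0.0226,0.0959,0.0066,0.047,-0.008,-0.16,-1]

```text
time: 7.45
tcp_pos: [568.9, 185.6, 131.9]
eef_rot: [[-0.995, 0.102, -0.002], [0.102, 0.995, -0.0], [0.002, -0.0, -1.0]]
contact_force: [-0.7, -0.2, -3.3]
gripper_width: 34.3
grasp_force: 41.2
```

```bash
python3 - <<'E'
from h import *
st();plan(W(548.5,239.8,60))
a=manip.camera("side")
cv2.imwrite("pics/c3.png",cv2.resize(a[90:190,252:392],None,fx=5,fy=5,interpolation=cv2.INTER_CUBIC))
E
```

```text
t 7.45 long,lat,z [548.5 239.3 131.9] F [-0.6 -0.3 -3.3] w 34.3 j6 16.9
shift m [-0.0002  0.0006  0.0719] turn [-0.    -0.002 -0.006]
```

View pics/c3.png

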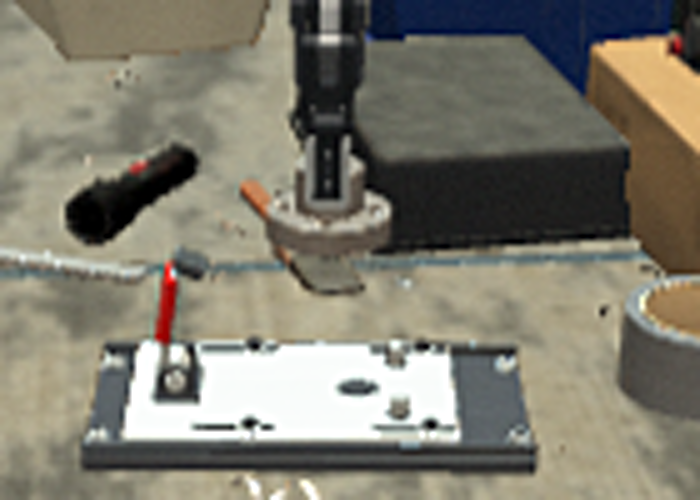

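The hub hangs level above the plate, clear of the pins at crop (398,352) and (400,405). The keeper is upright at (165,300). Lowering now, the last part slowly.

Emit:
arm_command:
  deltas:
    - [0,0.0005,0.03,0,-0.002,-0.006,-1]
    - [0,0.0005,0.06,0,-0.002,-0.006,-1]
    - [0,0.0005,0.08,0,-0.002,-0.006,-1]
    - [0,0.0005,0.086,0,-0.002,-0.006,-1]
    - [0,0.0005,0.088,0,-0.002,-0.006,-1]

```text
time: 8.12
tcp_pos: [568.9, 186.3, 43.8]
eef_rot: [[-0.995, 0.097, -0.001], [0.097, 0.995, 0.0], [0.001, 0.0, -1.0]]
contact_force: [-0.2, 0.1, -2.7]
gripper_width: 33.9
grasp_force: 41.2
```

Emit:
arm_command:
  deltas:
    - [0,0,0.001,0,0,0,-1]
    - [0,0,0.002,0,0,0,-1]
    - [0,0,0.003,0,0,0,-1]

```text
time: 8.5
tcp_pos: [569.0, 186.9, 41.1]
eef_rot: [[-0.995, 0.095, 0.0], [0.095, 0.995, 0.0], [-0.0, 0.0, -1.0]]
contact_force: [1.1, 0.3, -2.7]
gripper_width: 33.7
grasp_force: 41.2
```

```bash
python3 -c "
from h import *
st()"
```

```text
t 8.5 long,lat,z [548.4 240.6  41.1] F [ 1.   0.4 -2.7] w 33.7 j6 16.6
```

Emit:
arm_command:
  deltas:
    - [0,0,0.0005,0,0,0,-1]
    - [0,0,0.001,0,0,0,-1]
    - [0,0,0.0015,0,0,0,-1]

```text
time: 8.88
tcp_pos: [568.6, 186.9, 39.7]
eef_rot: [[-0.995, 0.096, -0.001], [0.096, 0.995, 0.0], [0.001, 0.0, -1.0]]
contact_force: [-3.1, -0.4, 5.9]
gripper_width: 34.0
grasp_force: 42.1
```

Emit:
arm_command:
  deltas:
    - [0,0,0.0005,0,0,0,-1]
    - [0,0,0.0005,0,0,0,-1]

```text
time: 9.12
tcp_pos: [568.6, 186.9, 39.7]
eef_rot: [[-0.995, 0.095, -0.0], [0.095, 0.995, 0.0], [0.0, 0.0, -1.0]]
contact_force: [-3.1, -1.0, 7.3]
gripper_width: 34.1
grasp_force: 42.2
```

It touched down at z 39.7, as predicted. I'll release, retreat, close the fingers and come down behind the boss.

Emit:
arm_command:
  deltas:
    - [0,0,0,0,0,0,0.2]
    - [0,0,0,0,0,0,1]
    - [0,0,0,0,0,0,1]
    - [0,0,-0.02,0,0,0,1]
    - [0,0,-0.04,0,0,0,0]
    - [0.017,0,-0.04,0,0,0,-1]
    - [0.036,0,-0.04,0,0,0,-1]
    - [0.036,0,-0.04,0,0,0,-1]

```text
time: 10.12
tcp_pos: [531.6, 190.3, 78.5]
eef_rot: [[-0.995, 0.095, -0.002], [0.095, 0.995, -0.0], [0.002, -0.0, -1.0]]
contact_force: [-0.0, -0.1, 0.1]
gripper_width: 12.0
grasp_force: 0.0
```

```bash
python3 - <<'E'
from h import *
st();plan(W(513,239.8,42))
a=manip.camera("side")
cv2.imwrite("pics/c4.png",cv2.resize(a[90:190,252:392],None,fx=5,fy=5,interpolation=cv2.INTER_CUBIC))
E
```

```text
t 10.12 long,lat,z [510.9 240.4  78.5] F [-0.  -0.1  0.1] w 12.0 j6 17.6
shift m [-0.0022 -0.0006  0.0365] turn [-0.    -0.002  0.001]
```

View pics/c4.png

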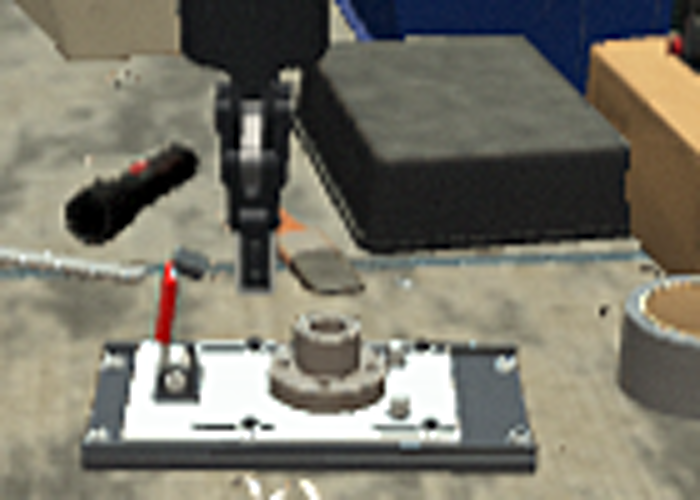

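The hub sits flat on the plate with its boss top at about (330,326) in the crop, clear of the pins. The keeper is still upright. Lowering behind the boss now.

Emit:
arm_command:
  deltas:
    - [0,0,0.02,0,0,0,-1]
    - [0,-0.0005,0.038,0,0,0,-1]
    - [0,-0.0005,0.04,0,0,0,-1]

```text
time: 10.55
tcp_pos: [532.7, 189.4, 37.4]
eef_rot: [[-0.995, 0.096, -0.002], [0.096, 0.995, -0.0], [0.002, -0.001, -1.0]]
contact_force: [-0.1, 0.2, 0.4]
gripper_width: -0.2
grasp_force: 0.0
```

```bash
python3 - <<'E'
from h import *
st()
p=pl("side",252+(331)/5-.4,90+326/5-.4,56.); print("hub long,lat",p@NX,p@NY)
E
```

```text
t 10.55 long,lat,z [512.1 239.6  37.4] F [-0.1  0.2  0.4] w -0.2 j6 17.6
hub long,lat 550.26351692786 240.3094008406501
```

Emit:
arm_command:
  deltas:
    - [-0.003,0,0,0,0,0,-1]
    - [-0.006,0,0,0,0,0,-1]
    - [-0.008,0,0,0,0,0,-1]
    - [-0.01,0,0,0,0,0,-1]
    - [-0.012,0,0,0,0,0,-1]
    - [-0.014,0,0,0,0,0,-1]

```text
time: 11.3
tcp_pos: [546.5, 188.4, 38.6]
eef_rot: [[-0.995, 0.095, -0.001], [0.095, 0.995, 0.0], [0.001, -0.0, -1.0]]
contact_force: [-3.0, -0.1, 1.5]
gripper_width: -0.1
grasp_force: 1.0
```

Emit:
arm_command:
  deltas:
    - [-0.001,0,0,0,0,0,-1]
    - [-0.002,0,0,0,0,0,-1]
    - [-0.003,0,0,0,0,0,-1]
    - [-0.004,0,0,0,0,0,-1]

```text
time: 11.8
tcp_pos: [550.7, 188.0, 38.6]
eef_rot: [[-0.995, 0.096, -0.001], [0.096, 0.995, 0.0], [0.001, 0.0, -1.0]]
contact_force: [-1.4, -0.6, 1.4]
gripper_width: 0.2
grasp_force: 1.0
```

Emit:
arm_command:
  deltas:
    - [-0.001,0,0,0,0,0,-1]
    - [-0.002,0,0,0,0,0,-1]
    - [-0.003,0,0,0,0,0,-1]

```text
time: 12.18
tcp_pos: [553.7, 187.7, 38.6]
eef_rot: [[-0.995, 0.096, -0.001], [0.096, 0.995, 0.0], [0.001, 0.0, -1.0]]
contact_force: [-1.6, 0.8, 0.6]
gripper_width: -0.1
grasp_force: 0.9
```

Emit:
arm_command:
  deltas:
    - [-0.001,0,0,0,0,0,-1]
    - [-0.002,0,0,0,0,0,-1]

```text
time: 12.42
tcp_pos: [555.7, 187.6, 38.6]
eef_rot: [[-0.995, 0.096, -0.001], [0.096, 0.995, 0.0], [0.001, 0.0, -1.0]]
contact_force: [-2.3, 0.5, 0.6]
gripper_width: -0.3
grasp_force: 0.9
```

Emit:
arm_command:
  deltas:
    - [-0.001,0,0,0,0,0,-1]

```text
time: 12.55
tcp_pos: [556.7, 187.4, 38.6]
eef_rot: [[-0.995, 0.096, -0.001], [0.096, 0.995, 0.0], [0.001, 0.0, -1.0]]
contact_force: [-1.3, 0.2, 1.1]
gripper_width: -0.2
grasp_force: 0.9
```

Emit:
arm_command:
  deltas:
    - [-0.001,0,0,0,0,0,-1]

```text
time: 12.68
tcp_pos: [557.7, 187.4, 38.6]
eef_rot: [[-0.995, 0.096, -0.001], [0.096, 0.995, 0.0], [0.001, 0.0, -1.0]]
contact_force: [-0.9, -0.3, 0.9]
gripper_width: -0.1
grasp_force: 0.9
```

Emit:
arm_command:
  deltas:
    - [-0.001,0,0,0,0,0,-1]

```text
time: 12.8
tcp_pos: [558.6, 187.3, 38.6]
eef_rot: [[-0.995, 0.096, -0.001], [0.096, 0.995, 0.0], [0.001, -0.0, -1.0]]
contact_force: [-3.1, 0.5, 1.6]
gripper_width: -0.1
grasp_force: 1.5
```

Emit:
arm_command:
  deltas:
    - [-0.001,0,0,0,0,0,-1]

```text
time: 12.92
tcp_pos: [558.9, 187.0, 38.5]
eef_rot: [[-0.995, 0.096, -0.002], [0.096, 0.995, -0.0], [0.002, -0.001, -1.0]]
contact_force: [-5.0, -0.8, 3.2]
gripper_width: 0.4
grasp_force: 2.4
```

Emit:
arm_command:
  deltas:
    - [-0.0005,0,0,0,0,0,-1]
    - [-0.0005,0,0,0,0,0,-1]

```text
time: 13.18
tcp_pos: [558.9, 187.0, 38.4]
eef_rot: [[-0.995, 0.096, -0.003], [0.096, 0.995, -0.0], [0.003, -0.001, -1.0]]
contact_force: [-6.1, -0.5, 3.2]
gripper_width: 0.1
grasp_force: 2.6
```

Emit:
arm_command:
  deltas:
    - [-0.0005,0,0,0,0,0,-1]
    - [-0.0005,0,0,0,0,0,-1]

```text
time: 13.42
tcp_pos: [559.0, 187.0, 38.3]
eef_rot: [[-0.995, 0.095, -0.004], [0.095, 0.995, -0.0], [0.004, -0.001, -1.0]]
contact_force: [-5.1, -0.2, 4.6]
gripper_width: 0.2
grasp_force: 3.1
```

There is a firm stop near 5 N at TCP long 538.5, which puts the hub at 567.5; vision said about 566.5. I'll wiggle sideways under this light pressure so the hub settles on both pins.

Emit:
arm_command:
  deltas:
    - [0,0.001,0,0,0,0,-1]
    - [0,0.002,0,0,0,0,-1]
    - [0,0.003,0,0,0,0,-1]
    - [0,0.004,0,0,0,0,-1]

```text
time: 13.92
tcp_pos: [559.4, 190.1, 37.9]
eef_rot: [[-0.995, 0.096, -0.004], [0.096, 0.995, -0.002], [0.004, -0.002, -1.0]]
contact_force: [-5.0, -2.1, 1.0]
gripper_width: 0.1
grasp_force: 2.3
```

Emit:
arm_command:
  deltas:
    - [0,-0.001,0,0,0,0,-1]
    - [0,-0.003,0,0,0,0,-1]
    - [0,-0.005,0,0,0,0,-1]
    - [0,-0.007,0,0,0,0,-1]
    - [0,-0.008,0,0,0,0,-1]

```text
time: 14.55
tcp_pos: [559.2, 184.2, 38.2]
eef_rot: [[-0.996, 0.095, -0.003], [0.095, 0.996, 0.003], [0.003, 0.002, -1.0]]
contact_force: [-5.5, 3.0, 0.2]
gripper_width: -0.1
grasp_force: 2.6
```

Emit:
arm_command:
  deltas:
    - [0,0.002,0,0,0,0,-1]
    - [0,0.004,0,0,0,0,-1]

```text
time: 14.8
tcp_pos: [559.4, 186.4, 38.0]
eef_rot: [[-0.995, 0.096, -0.003], [0.096, 0.995, -0.002], [0.003, -0.002, -1.0]]
contact_force: [-4.7, -1.9, 0.4]
gripper_width: 0.0
grasp_force: 2.3
```

```bash
python3 - <<'E'
from h import *
st()
a=manip.camera("side")
cv2.imwrite("pics/c5.png",cv2.resize(a[130:180,282:352],None,fx=10,fy=10,interpolation=cv2.INTER_CUBIC))
E
```

```text
t 14.8 long,lat,z [539.  239.1  38. ] F [-4.5 -2.3  0.4] w 0.0 j6 16.8
```

View pics/c5.png

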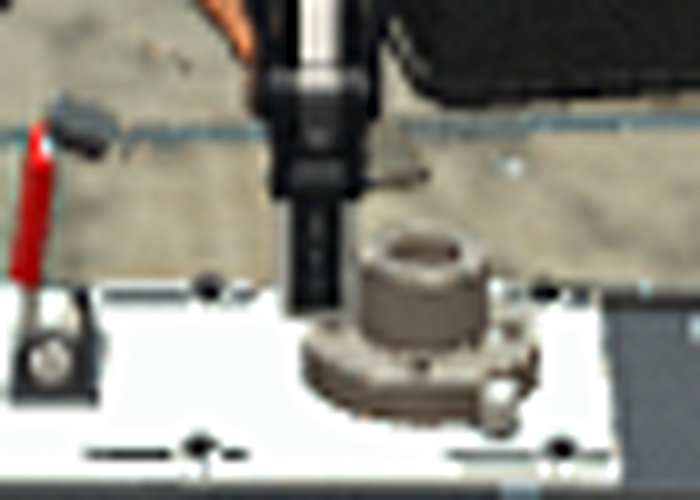

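The hub is seated. Its flange overlaps the near pin at crop (500,400), the push stays firm at about 5 N, and it doesn't move further whichever way I wiggle. Now I'll back off, go over and behind the keeper, and push it down.

Emit:
arm_command:
  deltas:
    - [0.005,0,0,0,0,0,-1]
    - [0.008,0,-0.03,0,0,0,-1]
    - [0.008,0,-0.075,0,0,0,-1]
    - [0.015,0,-0.087,0,0,0,-1]
    - [0.06,0,-0.087,0,0,0,-1]
    - [0.107,0,-0.087,0,0,0,-1]
    - [0.107,0,-0.087,0,0,0,-1]

```text
time: 15.72
tcp_pos: [450.0, 197.3, 125.0]
eef_rot: [[-0.996, 0.094, -0.004], [0.094, 0.996, -0.0], [0.004, -0.001, -1.0]]
contact_force: [-0.7, -0.1, -0.3]
gripper_width: 0.1
grasp_force: 0.0
```

```bash
python3 - <<'E'
from h import *
st();plan(W(433,239.5,76))
a=manip.camera("side");cv2.imwrite("pics/side6.png",a)
hsv=cv2.cvtColor(a,cv2.COLOR_BGR2HSV)
r=((hsv[...,0]<8)|(hsv[...,0]>172))&(hsv[...,1]>130)&(hsv[...,2]>60);r[:138]=0;r[165:]=0;r[:,:270]=0;r[:,300:]=0
ys,xs=np.nonzero(r);print(len(xs))
for y in(ys.min(),ys.max()):
    u=xs[ys==y].mean()
    o,d=ray("side",u,y); p=o+d*((239.5-o@NY)/(d@NY)); print(y,"long,z at mid lat",p@NX,p[2])
p=pl("side",282+423/10-.45,130+250/10-.45,56.); print("hub",p@NX,p@NY)
E
```

```text
t 15.72 long,lat,z [429.1 239.5 125. ] F [-0.7 -0.2 -0.3] w 0.1 j6 20.4
shift m [-0.0041  0.      0.0489] turn [-0.001 -0.004  0.002]
42
142 long,z at mid lat 465.63826415429764 92.79898771027047
158 long,z at mid lat 459.98600433643463 45.973229724936004
hub 566.6882101456305 242.24603231226982
```

Emit:
arm_command:
  deltas:
    - [0,0,0.025,0,0,0,-1]
    - [0,0,0.046,0,-0.004,0,-1]
    - [-0.004,0,0.049,0,-0.004,0,-1]
    - [-0.008,0,0.049,0,-0.004,0,-1]

```text
time: 16.27
tcp_pos: [463.5, 196.6, 76.9]
eef_rot: [[-0.995, 0.096, 0.004], [0.096, 0.995, -0.0], [-0.004, 0.0, -1.0]]
contact_force: [0.4, 0.9, 1.0]
gripper_width: 0.2
grasp_force: 0.0
```

```bash
python3 -c "
from h import *
st();plan(W(450.5,239.5,77))"
```

```text
t 16.27 long,lat,z [442.5 240.1  76.9] F [0.4 1.  1. ] w 0.2 j6 20.1
shift m [-0.008  -0.0006 -0.0001] turn [ 0.     0.004 -0.   ]
```

Emit:
arm_command:
  deltas:
    - [-0.005,-0.0005,0,0,0,0,-1]
    - [-0.009,-0.0005,0,0,0.004,0,-1]
    - [-0.0135,-0.0005,0,0,0.004,0,-1]
    - [-0.018,-0.0005,0,0,0.004,0,-1]
    - [-0.023,-0.0005,0,0,0.004,0,-1]
    - [-0.0275,-0.0005,0.0014,0,0.004,0,-1]
    - [-0.032,-0.0005,0.003,0,0.004,0,-1]
    - [-0.036,-0.0005,0.005,0,0.004,0,-1]

```text
time: 17.27
tcp_pos: [498.6, 192.6, 71.8]
eef_rot: [[-0.995, 0.096, 0.0], [0.096, 0.995, 0.0], [-0.0, 0.0, -1.0]]
contact_force: [0.8, 0.1, 1.3]
gripper_width: -0.0
grasp_force: 0.8
```

```bash
python3 -c "
from h import *
st();plan(W(493.5,239.5,60))"
```

```text
t 17.27 long,lat,z [477.8 239.5  71.8] F [0.8 0.2 1.3] w -0.0 j6 18.7
shift m [-0.0157  0.      0.0118] turn [0. 0. 0.]
```

Emit:
arm_command:
  deltas:
    - [-0.005,0,0.002,0,0,0,-1]
    - [-0.009,0,0.005,0,0,0,-1]
    - [-0.0125,0,0.008,0,0,0,-1]
    - [-0.0157,0,0.0115,0,0,0,-1]
    - [-0.0186,0,0.015,0,0,0,-1]
    - [-0.0195,0,0.017,0,0,0,-1]
    - [-0.021,0,0.019,0,0,0,-1]
    - [-0.022,0,0.021,0,0,0,-1]

```text
time: 18.27
tcp_pos: [519.8, 190.5, 50.7]
eef_rot: [[-0.995, 0.096, -0.001], [0.096, 0.995, 0.0], [0.001, -0.0, -1.0]]
contact_force: [1.3, -0.7, 1.6]
gripper_width: -0.1
grasp_force: 0.7
```

Emit:
arm_command:
  deltas:
    - [0,0,0.001,0,0,0,-1]
    - [0,0,0.002,0,0,0,-1]
    - [0,0,0.003,0,0,0,-1]

```text
time: 18.65
tcp_pos: [519.8, 190.5, 47.8]
eef_rot: [[-0.995, 0.096, -0.001], [0.096, 0.995, 0.0], [0.001, 0.0, -1.0]]
contact_force: [1.8, 0.2, 1.9]
gripper_width: -0.2
grasp_force: 0.8
```

Emit:
arm_command:
  deltas:
    - [0,0,0.001,0,0,0,-1]
    - [0,0,0.002,0,0,0,-1]
    - [0,0,0.003,0,0,0,-1]

```text
time: 19.02
tcp_pos: [519.8, 190.5, 44.7]
eef_rot: [[-0.995, 0.096, -0.001], [0.096, 0.995, 0.0], [0.001, 0.0, -1.0]]
contact_force: [1.7, -0.4, 2.1]
gripper_width: 0.2
grasp_force: 0.8
```

Emit:
arm_command:
  deltas:
    - [0,0,0.001,0,0,0,-1]
    - [0,0,0.0015,0,0,0,-1]
    - [0,0,0.002,0,0,0,-1]

```text
time: 19.4
tcp_pos: [519.9, 190.5, 43.9]
eef_rot: [[-0.995, 0.095, -0.0], [0.095, 0.995, 0.0], [0.0, 0.0, -1.0]]
contact_force: [-2.8, -0.8, 13.9]
gripper_width: 0.2
grasp_force: 7.1
```

The keeper reached its stop at z 43.9, where a shut keeper should be 44. I'll retreat and verify.

Emit:
arm_command:
  deltas:
    - [0,0,-0.01,0,0,0,-1]
    - [0,0,-0.05,0,0,0,-1]
    - [0,0,-0.1,0,0,0,-1]
    - [0,0,-0.15,0,0,0,-1]
    - [0.02,-0.04,-0.15,0,0,0,-1]
    - [0.04,-0.09,-0.15,0,0,0,-1]
    - [0.06,-0.14,-0.15,0,0,0,-1]
    - [0.06,-0.14,-0.15,0,0,0,-1]

```text
time: 20.4
tcp_pos: [444.2, 54.9, 192.6]
eef_rot: [[-0.995, 0.1, -0.003], [0.1, 0.995, 0.0], [0.003, -0.0, -1.0]]
contact_force: [-0.5, -0.4, -0.2]
gripper_width: 0.1
grasp_force: 0.0
```

Emit:
arm_command:
  deltas:
    - [0,-0.05,0,0,0,0,-1]
    - [0,-0.1,0,0,0,0,-1]
    - [0,-0.15,0,0,0,0,-1]
    - [0,-0.2,0,0,0,0,-1]
    - [0,-0.2,0,0,0,0,-1]

```text
time: 21.02
tcp_pos: [428.1, -144.4, 192.8]
eef_rot: [[-0.995, 0.1, -0.0], [0.1, 0.995, 0.0], [0.0, -0.0, -1.0]]
contact_force: [-0.3, -0.1, 0.4]
gripper_width: -0.2
grasp_force: 0.0
```

```bash
python3 - <<'E'
from h import *
st()
a=manip.camera("side"); b=manip.camera("top"); cv2.imwrite("pics/side7.png",a);cv2.imwrite("pics/top7.png",b)
def c(im,x,y,w,h,W,H): return cv2.resize(im[y:y+h,x:x+w],(W,H),interpolation=cv2.INTER_CUBIC)
cv2.imwrite("pics/c7.png",np.hstack([c(a,266,145,84,50,504,300),c(b,215,170,60,70,257,300)]))
E
```

```text
t 21.02 long,lat,z [ 440.  -102.7  192.8] F [-0.3 -0.1  0.4] w -0.2 j6 -22.3
```

View pics/c7.png

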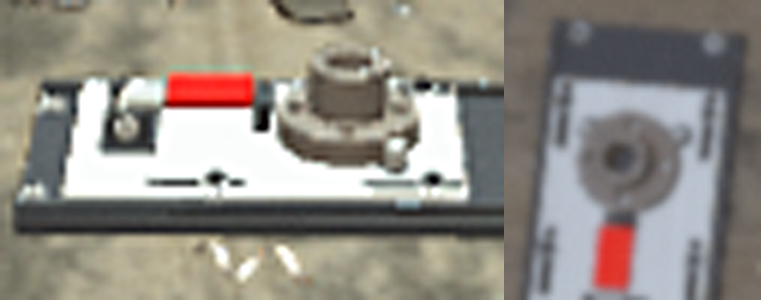

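The crop shows the keeper level and shut with its nose right behind the flange, and the pins at the flange's front corners. Before handing in I'll check numerically that the hub is centred between both pins.

```bash
python3 - <<'E'
from h import *
k=20  # px/ (2mm)... rectified: 0.25 mm per px, origin long 440.., lat 180..
def rect(im,n,z,L0=510,T0=195,W_=90,H_=100,s=5):
    i=I[n];f=200/np.tan(np.radians(i["vfov"]/2));E=np.linalg.inv(i["extrinsics"])
    L,T=np.meshgrid(L0+np.arange(W_*s)/s,T0+np.arange(H_*s)/s)
    P=L[...,None]*NX+T[...,None]*NY+np.array([0,0,z]);q=P@E[:3,:3].T+E[:3,3]
    return cv2.remap(im,(i["cx"]+f*q[...,0]/-q[...,2]).astype(np.float32),(i["cy"]-f*q[...,1]/-q[...,2]).astype(np.float32),cv2.INTER_CUBIC)
t0,t7=cv2.imread("pics/top0.png"),cv2.imread("pics/top7.png")
g=cv2.cvtColor(rect(t7,"top",32.),cv2.COLOR_BGR2GRAY)
M=(g<145).astype(np.uint8);M=cv2.morphologyEx(M,cv2.MORPH_OPEN,cv2.getStructuringElement(2,(101,101)))
c=max(cv2.findContours(M,0,2)[0],key=cv2.contourArea);(x,y),(a,b),_=cv2.fitEllipse(c)
print("flange long,lat",510+x/5,195+y/5,"axes",a/5,b/5)
g0=cv2.cvtColor(rect(t0,"top",30.),cv2.COLOR_BGR2GRAY)
out=[]
for T in(209,271):
    L0,L1,T0,T1=[int(v*5) for v in(580-510,598-510,T-9-195,T+9-195)]
    w=g0[T0:T1,L0:L1].astype(float);w=np.clip(np.percentile(w,80)-8-w,0,None);yy,xx=np.mgrid[:w.shape[0],:w.shape[1]]
    out.append((580+(xx*w).sum()/w.sum()/5,T-9+(yy*w).sum()/w.sum()/5));print("pin",out[-1])
cv2.imwrite("pics/c8.png",np.hstack([g,g0,M*255])[:, :])
E
```

```text
flange long,lat 563.4280395507812 239.7263214111328 axes 63.661309814453126 82.36793212890625
pin (np.float64(587.5270781742029), np.float64(206.77727995352961))
pin (np.float64(587.4374809726396), np.float64(268.0009640529253))
```

View pics/c8.png

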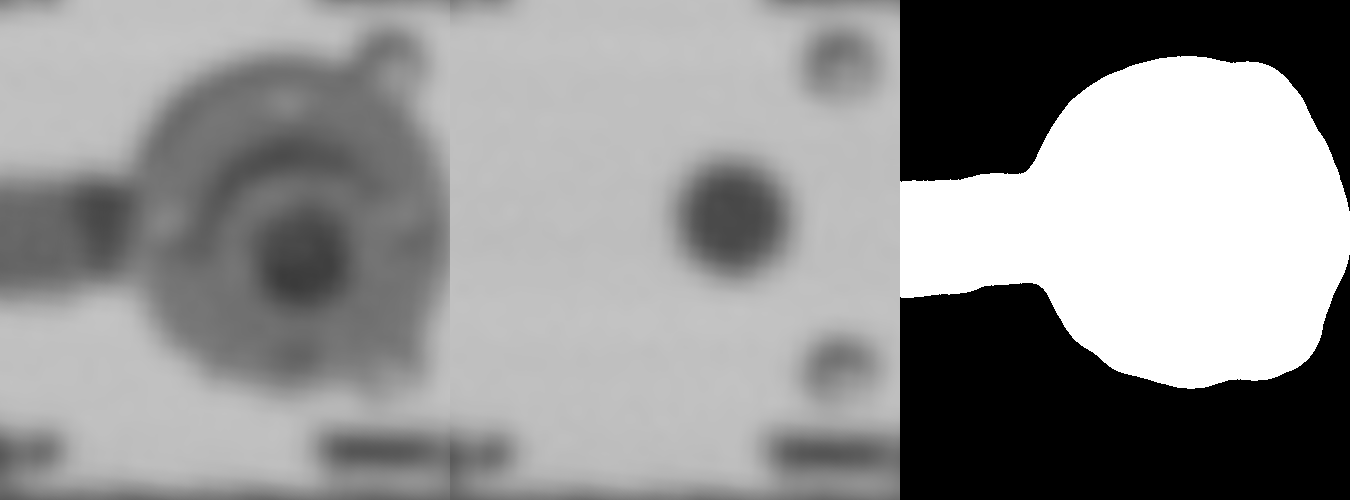

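The rectified view gives the flange centre at lateral 240.6. The plate's centre hole and edges give 240.6 to 240.8, and the pin midpoint about 240. The hub is therefore centred on both pins, so I'm handing in.

```bash
python3 -c "
from station import manip
print(manip.sign_off())"
```

```text
the job is handed in; nothing more can be done
None
```

I handed the job in at about 21 s: the steel hub is home against both pins and the keeper is shut behind it. My pushes were about 5 N on the hub and 14 N for an instant closing the keeper (above the kilo). No verdict came back, and one picture I viewed exceeded the 800 x 600 limit.

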